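Clear the storage board and stack the glaze tins

TASK

Roll the wooden rolling pin along its board, without lifting it, away from the painted place until it rests along the dark wooden stop strip, so that the place is free. Then stack the three closed glaze tins there as one square column, one after another: the large blue-lidded tin centred on the painted place with its long sides along the stop strip, the yellow one squarely on it, the small red one squarely on top, all the same way round. Set the tins down without dropping them, and leave the cup, the jar and the vase alone.

Things in the scene. Friction and masses are not known exactly. Their poses are not given: they have to be found in the camera images.
- board: Fixed plywood storage board, 270 (x) by 270 (y) mm and 18 mm thick, lying on the bench. Origin: centre of its underside, on the bench. Its z points up, its x from the painted place to the stop strip, its y along the strip. The stop strip is dark wood, fixed on the board's top, 24 mm high, 18 mm wide, 260 mm long along y; its near face lies at x = +105 mm.
- spot (a point): Centre of the painted place on the board's top face: a white rectangle with a green border, outside 72 mm (along the board's x) by 94 mm (along y). It lies at x = -50 mm, y = 0, z = 18 mm in the board's frame and has the board's axes. At the start the rolling pin lies across it.
- pin: Loose polished wooden rolling pin, a plain cylinder 40 mm across, 220 mm long, dark ring near each end, 0.2 kg; rolls when pushed; lying on the board roughly parallel to the strip. Origin: on its axis at mid-length. Its y axis is the pin's axis; x and z turn as it rolls. Against the strip its axis lies at x = +85 mm, z = 38 mm in the board's frame.
- tin_large: Loose closed metal tin with a blue lid, flat top, 84 mm long (its x), 62 mm wide (its y), 46 mm high, about 0.35 kg. Origin: centre of its underside; z up. Stands on the bench beside the board.
- tin_medium: Loose closed metal tin with a yellow lid, flat top, 74 mm long (its x), 56 mm wide (its y), 40 mm high, about 0.26 kg. Origin: centre of its underside; z up. Stands on the bench beside the board.
- tin_small: Loose closed metal tin with a red lid, flat top, 64 mm long (its x), 50 mm wide (its y), 34 mm high, about 0.18 kg. Origin: centre of its underside; z up. Stands on the bench beside the board.
- cup: Bystander: loose terracotta-coloured cup, 66 mm across the rim, 62 mm high, standing on the bench where a fourth tin might. Origin: centre of its underside.
- jar: Bystander: loose white jar with a green cap, 64 mm across, 85 mm high, at the near left or right of the bench. Origin: centre of its underside.
- vase: Bystander: loose small blue vase, 68 mm across, 90 mm high, at the near left or right of the bench. Origin: centre of its underside.
There are look-alikes about, which are no part of the job. Several things have the shape of the pin; the one meant has the colours described above.

How it is judged:
By the outcome, as a careful person would: the job done as asked, in the order asked, and still so for the second after the job is handed in, with the robot touching nothing.
It also fails if it takes over 72 s, if anything falls off the work surface, if the arm or the gripper's body presses on something with over 40 N, if the wrist force passes 120 N, or if a joint passes its speed limit or range.

ROBOT

A 6-joint arm with a two-finger parallel gripper is mounted at the origin on the work surface. World frame = base frame: x ahead of the robot, y to its left, z up, the work surface at z = 0. Lengths are in m, angles in rad, forces in N, time in s.
With the tool pointing down it reaches from about 0.25 to 0.775 m from the base axis. Payload 4 kg.
Tool frame: the origin (TCP) lies midway between the tips of the shut fingers; the grasp point (between the pads) lies 19 mm behind it (grip_point_offset is the distance from the TCP to the grasp point, in m); z points along the fingers, y is the line along which they close (so a half turn about z gives the same grasp; the last joint's range is limited). The gripper opens to 94 mm and grips with 3 to 60 N. Pads are 16 mm wide; open, the fingers measure 119 mm over their backs; the gripper's body (75 mm by 177 mm) begins 78 mm behind the grasp point.
Start: joints at [-0.103, 0.087, 1.371, -0, 1.684, -0.103], TCP at [0.55, -0, 0.206] pointing down, gripper open.
Joint ranges: [-3.1, 3.1], [-0.76, 2.03], [0.27, 2.55], [-1.08, 4.22], [0.17, 2.65], [-2.57, 2.57]. Speed limits (rad/s): [2.79, 2.79, 3.14, 3.14, 3.14, 3.14].

INTERFACE

Orientations are given as [roll, pitch, yaw] about the fixed x, y, z axes, in that order (R = Rz(yaw) Ry(pitch) Rx(roll)).
In Python, from bench import * gives the robot as it stands.
- The arm moves only by the tool carry_out, never from a script. Its argument "commands" is a list of rows, each a list of 6 numbers: the shift along the tool's x, y, z in m, then the turn, a rotation vector about the tool's x, y, z in rad. In form: [[tx, ty, tz, rx, ry, rz], ...]. A call has exactly 5 rows; each row is the pose to reach, as a shift and turn from the pose commanded when the call began, along the tool's axes at that moment; what a row does not reach only later rows make up. A row lasts 1/10 s, in which the tool goes at most 50 mm and 8.59 degrees, less where a joint would pass 70% of its speed; a pose out of reach is approached as far as the arm can. A call with a gripper value outside its range is refused whole. "jaw" is the opening, from 0 (shut) to 1 (fully open), set as the call begins (left out, the last holds). The fingers move at their own pace and stop on an object; the grip force is fixed at half the most. Time passes only in rows, so rows that repeat a pose let the fingers close, or fill a call up. It gives the time, the measured TCP pose, the force, the opening and the grip force at its end, in the units of the state.
- get_obs(): the state, without advancing time (a new reading comes with each control period).
- snapshot(name): name is "scene" or "side" or "wrist"; returns a dict with "img" (480x640x3 uint8, red, green, blue), "range_z" (480x640 float32, m along the optical axis (not along the pixel's ray), 0 where there is no reading), "fx", "fy", "cx", "cy" (pixels), "R" (3x3) and "t" (3): a world point X has camera coordinates R X + t. Camera axes: x right, y down, z forward; pixel columns grow to the right and rows downward; lengths in m; the calibration is good to about 2 mm. The wrist camera is an equidistant fisheye: a pixel r from the principal point sees the ray r / f radians off the axis. A picture is of the moment at which its call begins.
- close_job(): hands the job in; it is judged then, once.
The state is a dict: "time": time; "joint_positions": joint angles; "qvel": joint speeds; "joint_torque": joint torques, N m; "tool_pos": TCP position; "ee_rot": TCP orientation; "wrist_force": force on the tool from outside, world axes, zero at the start; "wrist_torque": the same for the moment, N m; "width": finger opening in m; "finger_force": force on a finger pad.
Only numpy, scipy, OpenCV 4.12 (cv2) and the standard library are available. Lean on these libraries where they do the work, as an engineer would, in place of code of your own. Each camera call takes 0.05 s, during which the arm holds its last target. There are 200 camera calls.

## Working session

There is one attempt and no reset: what is moved stays moved. The work goes in short steps, Python scripts to look and compute and a tool call to move; the robot and the scene stay as the last step left them, time stands still between calls to the robot, and variables do not carry over. Pictures are saved under pics/ and viewed, at most 10 in all, crops included, and the job is handed in when it is done.

Besides the shell and the picture viewer there is one more tool, called after ">>>" as a command line: name --pt "numbers of a row" for each row, then --argument value for the rest. carry_out: Moves the arm, as the interface text tells. Its arguments: {"type":"object","properties":{"commands":{"type":"array","items":{"type":"array","items":{"type":"number"}}},"jaw":{"type":"number"}},"required":["commands"]}

```bash
ls; mkdir -p pics
python3 - <<'E'
from bench import *
import cv2,numpy as np,pickle
a=snapshot("scene");b=snapshot("side")
pickle.dump((a,b),open("s0.pkl","wb"))
for n,s in(("scene",a),("side",b)):
    cv2.imwrite(f"pics/{n}0.png",s["img"][:,:,::-1])
    print(n,s["fx"],s["cx"],s["cy"],-s["R"].T@s["t"],s["R"][2])
print(get_obs())
E
```

```text
pics
scene 441.2219702444022 326.44830915249463 237.72798479808503 [0.9071096  0.4267563  0.61123355] [-0.46065274 -0.55932497 -0.68916952]
side 527.4698191631331 313.12248572815895 236.22107206810966 [0.41344036 0.87868933 0.77818846] [ 0.13107054 -0.77809896 -0.61431468]
{'time': 0.1, 'joint_positions': array([-1.03093495e-01,  8.78894758e-02,  1.37208144e+00,  2.47527458e-06,
        1.68361382e+00, -1.03105078e-01]), 'qvel': array([-0.00173753, -0.0023364 , -0.00213332,  0.00073948, -0.00013236,
       -0.00031967]), 'joint_torque': array([ 2.25695316e-03, -3.41256917e+01, -3.03301656e+01,  7.19034858e-02,
        3.05556308e-02, -9.49158243e-05]), 'tool_pos': array([5.49506983e-01, 5.08333761e-05, 2.04427650e-01]), 'ee_rot': array([-3.13961140e+00, -2.07477137e-04,  1.57080798e+00]), 'wrist_force': array([-0.41182324,  0.51124137,  0.46035682]), 'wrist_torque': array([ 0.01921487,  0.01345509, -0.0538065 ]), 'finger_force': 0.0, 'width': 0.09419778131725684}
```

View pics/scene0.png

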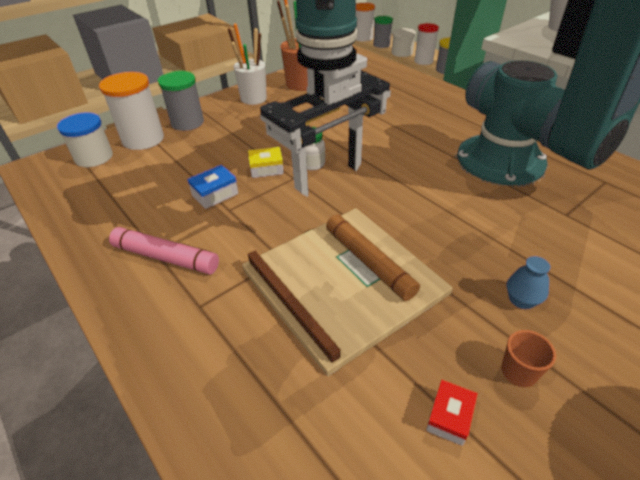

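View pics/side0.png

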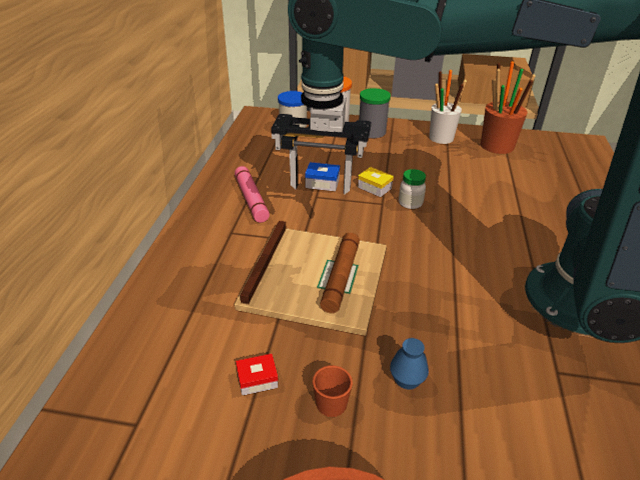

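The scene view shows the blue tin at (213,185), the yellow tin at (265,161) and the red tin at (453,410). The board is around (345,285), with the dark strip at (292,305). Two things have the pin's shape: the brown one with dark rings on the board (scene 372,256; side 341,270), and a pink one on the bench (scene 162,250). The brown one fits, since it's wooden, dark-ringed and lies across the painted place. I'll measure now and confirm it in a crop.

```bash
cat > h.py <<'E'
import cv2,numpy as np
def cloud(s):
    z=s["range_z"];v,u=np.mgrid[:480,:640]
    P=np.stack([(u-s["cx"])/s["fx"]*z,(v-s["cy"])/s["fy"]*z,z],-1)
    W=(P-s["t"])@s["R"]; W[z==0]=np.nan
    return W
def hsv(s): return cv2.cvtColor(s["img"],cv2.COLOR_RGB2HSV).astype(int)
def rect(p):
    (c,sz,a)=cv2.minAreaRect((p[:,:2]*1000).astype(np.float32))
    if sz[0]<sz[1]: sz=sz[::-1];a+=90
    return np.round(c,1),np.round(sz,1),round((a+90)%180-90,1)
# lids: hue range, top height
LID={"blue":((105,118),.046),"yellow":((24,33),.040),"red":((0,4),.034)}
def lid(s,n,z0=0,tol=.006):
    W=cloud(s);H=hsv(s);(lo,hi),h=LID[n];h+=z0
    m=(H[...,0]>=lo)&(H[...,0]<=hi)&(H[...,1]>150)&(H[...,2]>110)&(abs(W[...,2]-h)<tol)
    m&=(W[...,0]>.2)&(W[...,0]<.9)&(abs(W[...,1])<.5)
    k,l,st,_=cv2.connectedComponentsWithStats(m.astype(np.uint8))
    if k<2: return None
    i=1+st[1:,4].argmax(); m=cv2.morphologyEx((l==i).astype(np.uint8),cv2.MORPH_CLOSE,np.ones((15,15)))>0
    p=W[m&(abs(W[...,2]-h)<tol)]
    return (*rect(p),round(float(np.median(p[:,2]))*1000,1),len(p))
E
python3 - <<'E'
from h import *
import pickle
S=pickle.load(open("s0.pkl","rb"))
for s in S:
    for n in LID: print(n,lid(s,n))
    W=cloud(s);H=hsv(s)
    roi=(W[...,0]>.3)&(W[...,0]<.8)&(abs(W[...,1])<.3)
    b=roi&(abs(W[...,2]-.018)<.005)
    b=cv2.morphologyEx(b.astype(np.uint8),cv2.MORPH_OPEN,np.ones((5,5)))
    k,l,st,c=cv2.connectedComponentsWithStats(b);i=1+st[1:,4].argmax()
    print("board",rect(W[l==i]),np.median(W[l==i][:,2]))
    hi=roi&(W[...,2]>.030)&(W[...,2]<.065)
    k,l,st,c=cv2.connectedComponentsWithStats(hi.astype(np.uint8))
    for i in range(1,k):
        if st[i,4]>150: print("hi",c[i].round(),st[i,4],rect(W[l==i]),W[l==i][:,2].max().round(4),np.median(s["img"][l==i],0))
    g=roi&(abs(W[...,2]-.018)<.006)&(H[...,0]>40)&(H[...,0]<90)&(H[...,1]>60)
    if g.sum()>5: print("green",g.sum(),rect(W[g]))
    tall=(W[...,2]>.05)&(W[...,2]<.1)&(W[...,0]>.2)&(W[...,0]<.85)&(abs(W[...,1])<.45)
    k,l,st,c=cv2.connectedComponentsWithStats(tall.astype(np.uint8))
    for i in range(1,k):
        if st[i,4]>60: print("tall",c[i].round(),st[i,4],rect(W[l==i]),W[l==i][:,2].max().round(3))
im=S[0]["img"][190:370,230:460,::-1]
cv2.imwrite("pics/crop.png",cv2.resize(im,None,fx=3,fy=3,interpolation=cv2.INTER_CUBIC))
E
```

```text
blue (array([ 597.9, -338.5]), array([83.5, 62.7]), -1.9, 47.3, 715)
yellow (array([ 453.6, -345.9]), array([74.5, 61.5]), -29.6, 41.4, 497)
red (array([606.2, 322.8]), array([64.9, 50.3]), 25.6, 34.8, 1768)
board (array([549.8,  39.4]), array([273.4, 271.3]), 85.6) 0.018718863037214893
hi [315. 151.] 280 (array([ 357.6, -272.8]), array([54.9, 23.5]), -2.3) 0.0648 [160.  151.  135.5]
hi [373. 257.] 2450 (array([495.7,  46.4]), array([220.8,  39.1]), 85.9) 0.0613 [129.  82.  44.]
hi [174. 249.] 1224 (array([ 759.5, -215.9]), array([184.8,  38.3]), -60.8) 0.0431 [207. 126. 142.]
hi [295. 306.] 1705 (array([663.7,  31.8]), array([260.5,  18.8]), 85.7) 0.046 [104.  60.  36.]
hi [525. 289.] 776 (array([356.7, 274.6]), array([62. , 41.1]), -71.0) 0.065 [61. 81. 98.]
green 38 (array([530.9,  44.1]), array([93.2, 27.1]), -80.3)
tall [316. 144.] 224 (array([ 356.4, -273.3]), array([52.4, 22.4]), -2.3) 0.088
tall [373. 253.] 1618 (array([494.9,  46.4]), array([220.7,  34.5]), 85.7) 0.061
tall [533. 275.] 1059 (array([348.6, 273.3]), array([52. , 48.1]), 70.9) 0.093
tall [531. 350.] 803 (array(
[... 494 characters left out ...]
 37.9]), -3.6) 0.0649 [139. 124. 112.]
hi [263. 261.] 823 (array([662.7,  31.9]), array([260.6,  20.3]), 85.5) 0.0466 [78. 38. 21.]
hi [340. 272.] 1475 (array([493.1,  46.7]), array([223.1,  40. ]), 85.4) 0.0616 [129.  69.  32.]
hi [409. 369.] 623 (array([343.4, 278.6]), array([65.6, 42.6]), -0.8) 0.065 [ 58.  84. 111.]
green 102 (array([500.2,  41.4]), array([94.1, 70.6]), 85.8)
tall [414. 181.] 497 (array([ 353.4, -291.8]), array([62.4, 60.3]), 35.7) 0.09
tall [340. 268.] 1042 (array([492.8,  46.5]), array([221.8,  34.1]), 86.5) 0.062
tall [411. 357.] 919 (array([343.8, 277.7]), array([55.5, 48.3]), -18.8) 0.093
tall [332. 382.] 532 (array([468.3, 345.7]), array([65.1, 64.1]), -80.1) 0.065
```

View pics/crop.png

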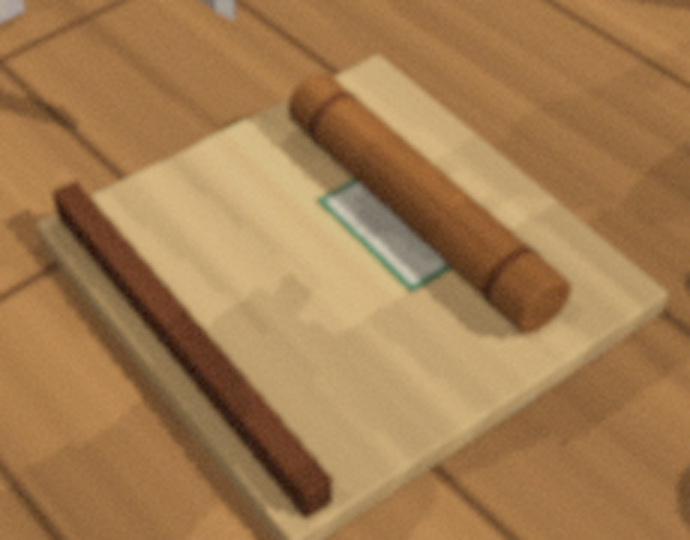

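The crop confirms it: this is the brown wooden pin with dark rings near each end, lying across the green-bordered place, with the stop strip at left. The sizes match what was given: pin 221x40 mm, strip 260x19 mm, lids 84x62, 74x59 and 65x51 mm. The board's x axis lies at -4.4° and its origin is about (549.5, 40) mm. I'll put both fingers side by side behind the pin to push it squarely.

>>> carry_out --pt "0.012 -0.024 0 0 0 0.14" --pt "0.024 -0.048 0 0 0 0.28" --pt "0.036 -0.072 0 0 0 0.42" --pt "0.047 -0.095 0 0 0 0.56" --pt "0.047 -0.095 0 0 0 0.7" --jaw 1

```text
time: 0.6
tool_pos: [0.4527, 0.0482, 0.2054]
ee_rot: [-3.141, 0.0, 0.867]
wrist_force: [0.6, 0.9, -0.0]
width: 0.0938
finger_force: 0.0
```

>>> carry_out --pt "0 0 0 0 0 0.14" --pt "0 0 0 0 0 0.28" --pt "0 0 0 0 0 0.42" --pt "0 0 0 0 0 0.56" --pt "0 0 0 0 0 0.7"

```text
time: 1.1
tool_pos: [0.4546, 0.047, 0.2049]
ee_rot: [-3.141, 0.001, 0.165]
wrist_force: [-0.1, -0.4, 0.3]
width: 0.094
finger_force: 0.0
```

>>> carry_out --pt "0 0 0.02 0 0 0.13" --pt "0 0 0.05 0 0 0.2476" --pt "0 0 0.08 0 0 0.2476" --pt "0 0 0.11 0 0 0.2476" --pt "0 0 0.11 0 0 0.2476"

```text
time: 1.6
tool_pos: [0.451, 0.047, 0.0905]
ee_rot: [3.141, 0.011, -0.077]
wrist_force: [-0.3, -0.1, 0.3]
width: 0.0939
finger_force: 0.0
```

>>> carry_out --pt "0 0 0.02 0 0 0" --pt "0 0 0.04 0 0 0" --pt "0 0 0.055 0 0 0" --pt "0 0 0.06 0 0 0" --pt "0 0 0.06 0 0 0"

```text
time: 2.1
tool_pos: [0.4552, 0.047, 0.0359]
ee_rot: [-3.142, 0.0, -0.077]
wrist_force: [0.6, -0.4, -0.4]
width: 0.0938
finger_force: 0.0
```

>>> carry_out --pt "0.003 0 0 0 0 0" --pt "0.006 0 0 0 0 0" --pt "0.01 0 0 0 0 0" --pt "0.014 0 0 0 0 0" --pt "0.018 0 0 0 0 0"

```text
time: 2.6
tool_pos: [0.4736, 0.0456, 0.0358]
ee_rot: [-3.142, -0.001, -0.077]
wrist_force: [0.1, 0.5, -0.2]
width: 0.0945
finger_force: 0.0
```

>>> carry_out --pt "0.006 0 0 0 0 0" --pt "0.012 0 0 0 0 0" --pt "0.018 0 0 0 0 0" --pt "0.024 0 0 0 0 0" --pt "0.03 0 0 0 0 0"

```text
time: 3.1
tool_pos: [0.5034, 0.0433, 0.0354]
ee_rot: [3.142, 0.0, -0.077]
wrist_force: [0.2, -0.4, 0.1]
width: 0.0938
finger_force: 0.0
```

```bash
cat >> h.py <<'E'
def pin(s):
    W=cloud(s);x,y=(W[...,0]-.5495),(W[...,1]-.040);c,n=.997,-.0767
    bx,by=x*c+y*n,-x*n+y*c
    m=(abs(by)<.13)&(abs(bx)<.1)&(W[...,2]>.045)&(W[...,2]<.064)
    k,l,st,_=cv2.connectedComponentsWithStats(m.astype(np.uint8))
    for i in range(1,k):
        if st[i,4]>150:
            q=l==i; t=q&(W[...,2]>np.nanpercentile(W[q][:,2],70))
            f=np.polyfit(by[t],bx[t],1)
            print("pin bx top %.1f tilt deg %.2f by %.1f..%.1f n %d z %.4f"%(1000*np.median(bx[t]),np.degrees(f[0]),1000*by[q].min(),1000*by[q].max(),st[i,4],np.nanmax(W[q][:,2])))
E
python3 - <<'E'
from bench import *
from h import *
for n in("scene","side"): pin(snapshot(n))
E
```

```text
pin bx top -17.0 tilt deg 0.22 by -107.8..112.5 n 2202 z 0.0639
pin bx top -16.2 tilt deg -0.97 by -17.2..114.1 n 787 z 0.0638
```

>>> carry_out --pt "0.006 0 0 0 0 0" --pt "0.012 0 0 0 0 0" --pt "0.018 0 0 0 0 0" --pt "0.024 0 0 0 0 0" --pt "0.03 0 0 0 0 0"

```text
time: 3.7
tool_pos: [0.5334, 0.041, 0.0355]
ee_rot: [-3.142, -0.0, -0.077]
wrist_force: [-0.8, 0.4, 0.1]
width: 0.0938
finger_force: 0.0
```

>>> carry_out --pt "0.006 0 0 0 0 0" --pt "0.012 0 0 0 0 0" --pt "0.018 0 0 0 0 0" --pt "0.024 0 0 0 0 0" --pt "0.03 0 0 0 0 0"

```text
time: 4.2
tool_pos: [0.5632, 0.0387, 0.0355]
ee_rot: [-3.142, -0.0, -0.077]
wrist_force: [-0.2, 0.4, -0.4]
width: 0.0939
finger_force: 0.0
```

>>> carry_out --pt "0.006 0 0 0 0 0" --pt "0.012 0 0 0 0 0" --pt "0.018 0 0 0 0 0" --pt "0.023 0 0 0 0 0" --pt "0.027 0 0 0 0 0"

```text
time: 4.7
tool_pos: [0.5901, 0.0366, 0.0355]
ee_rot: [-3.142, -0.0, -0.077]
wrist_force: [0.5, 0.1, -0.6]
width: 0.094
finger_force: 0.0
```

>>> carry_out --pt "0.003 0 0 0 0 0" --pt "0.006 0 0 0 0 0" --pt "0.009 0 0 0 0 0" --pt "0.011 0 0 0 0 0" --pt "0.013 0 0 0 0 0"

```text
time: 5.2
tool_pos: [0.6027, 0.0356, 0.0355]
ee_rot: [3.142, 0.0, -0.077]
wrist_force: [-0.6, 0.1, 0.2]
width: 0.0939
finger_force: 0.0
```

Run:
```python
from bench import *
from h import *
for n in("scene","side"): pin(snapshot(n))
```

```text
pin bx top 82.2 tilt deg 0.07 by -108.2..112.8 n 2431 z 0.0639
pin bx top 81.9 tilt deg -0.90 by -12.4..113.7 n 692 z 0.0636
```

>>> carry_out --pt "0.001 0 0 0 0 0" --pt "0.002 0 0 0 0 0" --pt "0.003 0 0 0 0 0" --pt "0.003 0 0 0 0 0" --pt "0.003 0 0 0 0 0"

```text
time: 5.8
tool_pos: [0.6056, 0.0354, 0.0355]
ee_rot: [-3.142, -0.0, -0.077]
wrist_force: [0.3, 0.3, -0.0]
width: 0.0938
finger_force: 0.0
```

>>> carry_out --pt "0.0004 0 0 0 0 0" --pt "0.0008 0 0 0 0 0" --pt "0.001 0 0 0 0 0" --pt "0.001 0 0 0 0 0" --pt "0.001 0 0 0 0 0"

```text
time: 6.3
tool_pos: [0.6058, 0.0354, 0.0354]
ee_rot: [3.142, 0.002, -0.077]
wrist_force: [-4.3, 0.3, 2.5]
width: 0.0939
finger_force: 2.1
```

>>> carry_out --pt "-0.001 0 0 0 0 0" --pt "-0.003 0 0 0 0 0" --pt "-0.008 0 0 0 0 0" --pt "-0.02 0 0 0 0 0" --pt "-0.03 0 0 0 0 0"

```text
time: 6.8
tool_pos: [0.5765, 0.0376, 0.0355]
ee_rot: [-3.142, -0.001, -0.077]
wrist_force: [0.3, 0.3, -0.8]
width: 0.0944
finger_force: 0.0
```

>>> carry_out --pt "0 0 -0.03 0 0 0" --pt "0 0 -0.07 0 0 0" --pt "0 -0.0 -0.11 0 0 0" --pt "0 0.04 -0.15 0 0 0" --pt "0 0.08 -0.17 0 0 0"

```text
time: 7.3
tool_pos: [0.5715, -0.0407, 0.2088]
ee_rot: [3.141, -0.006, -0.073]
wrist_force: [1.5, 0.1, -0.7]
width: 0.0938
finger_force: 0.0
```

>>> carry_out --pt "0 0.05 0 0 0 0" --pt "0 0.1 0 0 0 0" --pt "0 0.15 0 0 0 0" --pt "0 0.2 0 0 0 0" --pt "0 0.2 0 0 0 0"

```text
time: 7.8
tool_pos: [0.5537, -0.2468, 0.2043]
ee_rot: [3.139, 0.0, -0.085]
wrist_force: [0.4, 0.2, 0.8]
width: 0.0939
finger_force: 0.0
```

Run:
```python
from bench import *
from h import *
import pickle
S=[snapshot(n) for n in("scene","side","wrist")]
pickle.dump(S,open("s1.pkl","wb"))
for s in S[:2]:
    pin(s); print(lid(s,"blue"))
    W=cloud(s);H=hsv(s)
    roi=(W[...,0]>.43)&(W[...,0]<.57)&(abs(W[...,1]-.04)<.08)
    g=roi&(abs(W[...,2]-.018)<.006)&(((H[...,0]>40)&(H[...,0]<95)&(H[...,1]>45))|(H[...,1]<40))
    print("spot",g.sum(),rect(W[g]))
o=get_obs();print(o["tool_pos"],o["ee_rot"],o["joint_positions"])
a=np.hstack([cv2.resize(S[0]["img"][190:370,230:460],(460,360)),cv2.resize(S[2]["img"],(340,255))[:, :].repeat(1,0) if 0 else np.vstack([cv2.resize(S[2]["img"],(340,255)),np.zeros((105,340,3),np.uint8)])])
cv2.imwrite("pics/p1.png",a[:,:,::-1])
```

```text
pin bx top 86.0 tilt deg -0.00 by -108.8..112.8 n 1985 z 0.0614
(array([ 598.4, -337.8]), array([82.9, 63.5]), -0.9, 47.4, 704)
spot 1320 (array([500.2,  44. ]), array([92.1, 70.1]), 84.5)
pin bx top 84.1 tilt deg 0.35 by -108.8..113.9 n 1158 z 0.0606
(array([ 595.1, -341.2]), array([84.1, 71. ]), -0.6, 46.4, 432)
spot 190 (array([500. ,  41.6]), array([97.1, 69.9]), 85.2)
[ 0.55513306 -0.24033898  0.20494182] [-3.14089249e+00 -3.24995758e-04 -7.72123958e-02] [-5.02727746e-01  2.10193200e-01  1.23273042e+00  7.78234057e-04
  1.69866200e+00  1.14538010e+00]
```

View pics/p1.png

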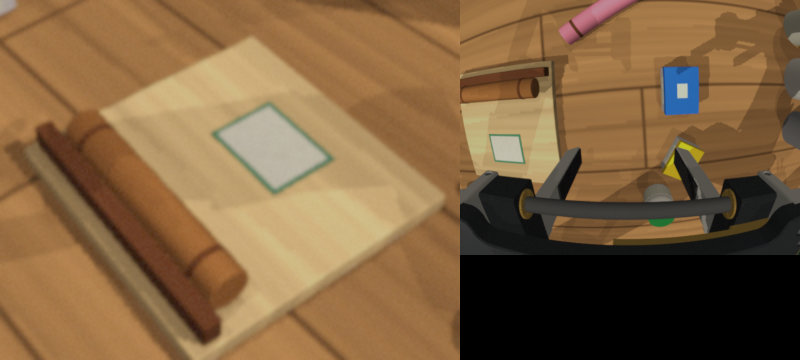

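The picture shows the pin lying along the strip (crop 155,200) and the painted place free (crop 272,147). The wrist view shows the blue, yellow and spot outlines clearly, so I'll refine with the fisheye model.

```bash
cat >> h.py <<'E'
def wproj(s,m,z):
    v,u=np.nonzero(m);dx,dy=u-s["cx"],v-s["cy"];r=np.hypot(dx,dy)+1e-9;th=r/s["fx"]
    d=np.stack([np.sin(th)*dx/r,np.sin(th)*dy/r,np.cos(th)],-1)@s["R"]
    C=-s["R"].T@s["t"]; return C+d*((z-C[2])/d[:,2])[:,None]
def wrect(s,m,z):
    k,l,st,_=cv2.connectedComponentsWithStats(m.astype(np.uint8)); i=1+st[1:,4].argmax()
    return (*rect(wproj(s,cv2.morphologyEx((l==i).astype(np.uint8),cv2.MORPH_CLOSE,np.ones((25,25)))>0,z)),st[i,4])
def wlid(s,n,z):
    H=hsv(s);(lo,hi),_=LID[n]
    return wrect(s,(H[...,0]>=lo)&(H[...,0]<=hi)&(H[...,1]>150)&(H[...,2]>90),z)
def wspot(s):
    H=hsv(s);m=((H[...,0]>40)&(H[...,0]<95)&(H[...,1]>45))|((H[...,1]<40)&(H[...,2]>120))
    P=wproj(s,np.ones((480,640)),.018).reshape(480,640,3)
    m&=(abs(P[...,0]-.5)<.065)&(abs(P[...,1]-.043)<.075)
    return wrect(s,m,.018)
E
python3 - <<'E'
from h import *
import pickle
s=pickle.load(open("s1.pkl","rb"))[2]
print(s["fx"],-s["R"].T@s["t"]);print(wlid(s,"blue",.046),wlid(s,"yellow",.04),wspot(s))
E
```

```text
371.64829954431775 [ 0.63768575 -0.2492796   0.38273896]
(array([ 597.8, -340.9]), array([83.3, 63.5]), -1.0, np.int32(5060)) (array([ 445.7, -319.3]), array([68.9, 31.7]), 13.6, np.int32(783)) (array([500.9,  43.2]), array([92.7, 70.6]), 85.7, np.int32(2995))
```

>>> carry_out --pt "0.02 0.04 0 0 0 -0.02" --pt "0.04 0.08 0 0 0 -0.054" --pt "0.0498 0.0961 0 0 0 -0.054" --pt "0.0498 0.0961 0.03 0 0 -0.054" --pt "0.0498 0.0961 0.06 0 0 -0.054" --jaw 1

```text
time: 8.45
tool_pos: [0.5994, -0.3393, 0.1458]
ee_rot: [3.14, -0.004, -0.021]
wrist_force: [0.5, 0.0, -0.5]
width: 0.0937
finger_force: 0.0
```

>>> carry_out --pt "0 0 0.02 0 0 0" --pt "0 0 0.03 0 0 0" --pt "0 0 0.03 0 0 0" --pt "0 0 0.03 0 0 0" --pt "0 0 0.03 0 0 0"

```text
time: 8.95
tool_pos: [0.5986, -0.3404, 0.1174]
ee_rot: [3.14, -0.003, -0.022]
wrist_force: [-0.3, -0.0, 1.3]
width: 0.094
finger_force: 0.0
```

Run:
```python
from bench import *
from h import *
s=snapshot("wrist");o=get_obs();print(o["tool_pos"],o["ee_rot"])
print(wlid(s,"blue",.046),wlid(s,"yellow",.04))
print(wspot(s))
```

```text
[ 0.59854263 -0.34057698  0.11733706] [ 3.13955309 -0.00324641 -0.02240144]
(array([ 598.6, -342.1]), array([84.2, 61.8]), -1.2, np.int32(8689)) (array([ 427.2, -337.3]), array([64.1, 31.5]), 87.4, np.int32(1000))
(array([492.7,  15.8]), array([89.1, 38.4]), -27.7, np.int32(857))
```

>>> carry_out --pt "0 0.001 0.03 0 0 0" --pt "0 0.001 0.06 0 0 0" --pt "0 0.001 0.085 0 0 0" --pt "0 0.001 0.1 0 0 0" --pt "0 0.001 0.107 0 0 0"

```text
time: 9.5
tool_pos: [0.5971, -0.3411, 0.0069]
ee_rot: [-3.141, 0.001, -0.023]
wrist_force: [0.2, 0.7, -1.0]
width: 0.0942
finger_force: 0.0
```

>>> carry_out --pt "0 0 0 0 0 0" --pt "0 0 0 0 0 0" --pt "0 0 0 0 0 0" --pt "0 0 0 0 0 0" --pt "0 0 0 0 0 0" --jaw 0

```text
time: 10.0
tool_pos: [0.5983, -0.3413, 0.0095]
ee_rot: [3.141, -0.002, -0.023]
wrist_force: [0.2, 0.8, 3.1]
width: 0.0619
finger_force: 30.0
```

>>> carry_out --pt "0 0 0 0 0 0" --pt "0 0 0 0 0 0" --pt "0 0 0 0 0 0" --pt "0 0 0 0 0 0" --pt "0 0 0 0 0 0"

```text
time: 10.5
tool_pos: [0.5983, -0.3413, 0.0095]
ee_rot: [3.141, -0.002, -0.023]
wrist_force: [-0.3, 1.1, 6.8]
width: 0.0622
finger_force: 30.0
```

>>> carry_out --pt "0 0 -0.008 0 0 0" --pt "0 0 -0.02 0 0 0" --pt "0 0 -0.045 0 0 0" --pt "0 0 -0.075 0 0 0" --pt "0 0 -0.1 0 0 0"

```text
time: 11.0
tool_pos: [0.5972, -0.3415, 0.1091]
ee_rot: [3.141, 0.001, -0.023]
wrist_force: [-0.0, -0.8, -3.0]
width: 0.0618
finger_force: 30.0
```

>>> carry_out --pt "-0.004 -0.015 -0.005 0 0 0" --pt "-0.012 -0.045 -0.005 0 0 0" --pt "-0.02 -0.08 -0.005 0 0 0" --pt "-0.03 -0.115 -0.005 0 0 0" --pt "-0.04 -0.15 -0.005 0 0 0"

```text
time: 11.5
tool_pos: [0.559, -0.1878, 0.1111]
ee_rot: [-3.14, 0.003, -0.023]
wrist_force: [0.0, 1.1, -3.0]
width: 0.0615
finger_force: 30.0
```

>>> carry_out --pt "-0.01 -0.035 0 0 0 0" --pt "-0.02 -0.07 0 0 0 0" --pt "-0.028 -0.1 0 0 0 0" --pt "-0.035 -0.13 0 0 0 0" --pt "-0.04 -0.15 0 0 0 0"

```text
time: 12.0
tool_pos: [0.5219, -0.0366, 0.1114]
ee_rot: [-3.14, 0.003, -0.021]
wrist_force: [0.2, -1.0, -4.2]
width: 0.0618
finger_force: 30.0
```

>>> carry_out --pt "-0.008 -0.03 0 0 0 0" --pt "-0.016 -0.055 0 0 0 -0.04" --pt "-0.022 -0.07 0 0 0 -0.13" --pt "-0.0268 -0.0824 0 0 0 -0.26" --pt "-0.0268 -0.0824 0 0 0 -0.39"

```text
time: 12.5
tool_pos: [0.4968, 0.0458, 0.1113]
ee_rot: [-3.139, 0.003, 0.375]
wrist_force: [0.4, 0.9, -2.7]
width: 0.0617
finger_force: 30.0
```

>>> carry_out --pt "0 0 0 0 0 -0.14" --pt "0 0 0 0 0 -0.28" --pt "0 0 0 0 0 -0.42" --pt "0 0 0 0 0 -0.56" --pt "0 0 0 0 0 -0.7"

```text
time: 13.0
tool_pos: [0.4975, 0.0441, 0.1113]
ee_rot: [-3.139, 0.001, 1.073]
wrist_force: [-0.4, -0.3, -3.4]
width: 0.0618
finger_force: 30.0
```

>>> carry_out --pt "0 0 0 0 0 -0.14" --pt "0 0 0 0 0 -0.28" --pt "0 0 0 0 0 -0.38" --pt "0 0 0 0 0 -0.4267" --pt "0 0 0 0 0 -0.4267"

```text
time: 13.5
tool_pos: [0.4977, 0.044, 0.1115]
ee_rot: [-3.139, 0.0, 1.494]
wrist_force: [-0.6, -0.3, -4.0]
width: 0.0621
finger_force: 30.0
```

Run:
```python
from bench import *
from h import *
import pickle
o=get_obs();print(o["tool_pos"],o["ee_rot"],o["wrist_force"],o["width"])
S=[snapshot(n) for n in("scene","side","wrist")];pickle.dump(S,open("s2.pkl","wb"))
for s in S[:2]: print(lid(s,"blue",z0=o["tool_pos"][2]-.01,tol=.012))
z=o["tool_pos"][2]-.0095+.046
print(wlid(S[2],"blue",z)); print(wspot(S[2]))
a=np.hstack([cv2.resize(S[2]["img"],(400,300)),cv2.resize(S[1]["img"],(400,300))]);cv2.imwrite("pics/p2.png",a[:,:,::-1])
```

```text
[0.49765655 0.04401294 0.11145681] [-3.13861889e+00  2.65459455e-05  1.49426233e+00] [-0.57617974 -0.26634395 -3.95756465] 0.06209099596968598
(array([498.6,  49.1]), array([73.8, 62.9]), 87.3, 149.0, 1000)
(array([498.3,  42. ]), array([91.1, 63.2]), 88.5, 148.4, 901)
(array([499.2,  50.4]), array([73.5, 62.3]), 85.6, np.int32(18864))
(array([500.4,  71.9]), array([99.4, 36.8]), -4.4, np.int32(4903))
```

View pics/p2.png

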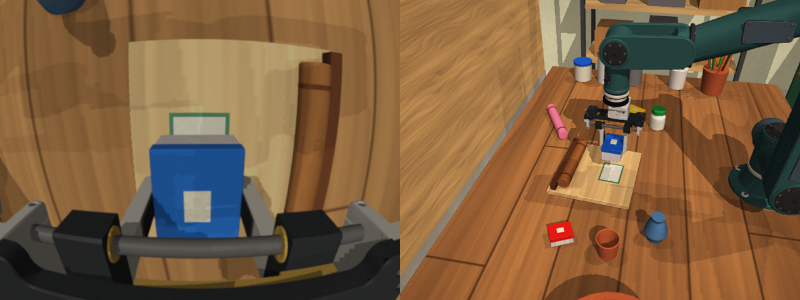

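>>> carry_out --pt "-0.0004 0.002 0.01 0 0 0" --pt "-0.0004 0.002 0.03 0 0 0" --pt "-0.0004 0.002 0.05 0 0 0" --pt "-0.0004 0.002 0.065 0 0 0" --pt "-0.0004 0.002 0.074 0 0 0"

```text
time: 14.15
tool_pos: [0.5, 0.0429, 0.0366]
ee_rot: [-3.138, 0.0, 1.493]
wrist_force: [0.1, -0.4, -3.5]
width: 0.0616
finger_force: 30.0
```

>>> carry_out --pt "0 0 0.003 0 0 0" --pt "0 0 0.005 0 0 0" --pt "0 0 0.007 0 0 0" --pt "0 0 0.0075 0 0 0" --pt "0 0 0.0075 0 0 0"

```text
time: 14.65
tool_pos: [0.5018, 0.0429, 0.0321]
ee_rot: [3.14, -0.0, 1.494]
wrist_force: [0.5, 0.2, -3.0]
width: 0.0618
finger_force: 30.0
```

Run:
```python
from bench import *
from h import *
o=get_obs();print(o["tool_pos"],o["ee_rot"],o["wrist_force"],o["width"])
s=snapshot("wrist");z=o["tool_pos"][2]-.0095+.046
print(wlid(s,"blue",z)); print(wspot(s))
cv2.imwrite("pics/p3.png",s["img"][200:480,160:480,::-1])
for n in("scene","side"):
    s=snapshot(n);print(lid(s,"blue",z0=o["tool_pos"][2]-.0095,tol=.012))
```

```text
[0.50183843 0.0428516  0.03206931] [ 3.14039827e+00 -4.58482619e-05  1.49387034e+00] [ 0.48436475  0.18172069 -2.98553359] 0.061766867270639306
(array([502.7,  49.7]), array([73.1, 62. ]), 85.6, np.int32(18338))
(array([504. ,  82.2]), array([71.1, 16.5]), -4.1, np.int32(2635))
(array([503.3,  49.3]), array([69.8, 62.4]), 85.4, 69.7, 821)
(array([500.3,  40.4]), array([89.1, 62.6]), 85.3, 68.8, 863)
```

>>> carry_out --pt "0 -0.0008 0 0 0 0" --pt "0 -0.0015 0.001 0 0 0" --pt "0 -0.0015 0.002 0 0 0" --pt "0 -0.0015 0.002 0 0 0" --pt "0 -0.0015 0.002 0 0 0"

```text
time: 15.3
tool_pos: [0.4999, 0.043, 0.0294]
ee_rot: [-3.142, 0.0, 1.494]
wrist_force: [-0.4, 0.3, -2.8]
width: 0.0618
finger_force: 30.0
```

Run:
```python
from bench import *
from h import *
s=snapshot("wrist");o=get_obs();print(o["tool_pos"],o["ee_rot"],o["wrist_force"],o["width"])
print(wlid(s,"blue",o["tool_pos"][2]-.0095+.046))
```

```text
[0.49990486 0.04297802 0.02947054] [3.14158190e+00 1.95251084e-05 1.49387232e+00] [ 0.3438294  -0.19520777 -2.93584252] 0.06186009001662113
(array([500.8,  49.9]), array([73.1, 61.9]), 85.6, np.int32(18342))
```

>>> carry_out --pt "0 0 0.0005 0 0 0" --pt "0 0 0.001 0 0 0" --pt "0 0 0.0015 0 0 0" --pt "0 0 0.0018 0 0 0" --pt "0 0 0.0018 0 0 0"

```text
time: 15.85
tool_pos: [0.4999, 0.043, 0.0276]
ee_rot: [-3.142, 0.0, 1.494]
wrist_force: [-0.4, -0.4, -2.9]
width: 0.0616
finger_force: 30.0
```

>>> carry_out --pt "0 0 0.0003 0 0 0" --pt "0 0 0.0006 0 0 0" --pt "0 0 0.0006 0 0 0" --pt "0 0 0.0006 0 0 0" --pt "0 0 0.0006 0 0 0"

```text
time: 16.35
tool_pos: [0.5, 0.043, 0.0275]
ee_rot: [3.141, 0.0, 1.494]
wrist_force: [-0.5, -0.3, 0.7]
width: 0.0618
finger_force: 30.0
```

>>> carry_out --pt "0 0 0 0 0 0" --pt "0 0 0 0 0 0" --pt "0 0 0 0 0 0" --pt "0 0 0 0 0 0" --pt "0 0 0 0 0 0" --jaw 1

```text
time: 16.85
tool_pos: [0.5001, 0.043, 0.0272]
ee_rot: [3.141, -0.0, 1.494]
wrist_force: [0.1, 0.4, 0.4]
width: 0.0934
finger_force: 0.0
```

>>> carry_out --pt "0 0 -0.005 0 0 0" --pt "0 0 -0.02 0 0 0" --pt "0 0 -0.05 0 0 0" --pt "0 0 -0.09 0 0 0" --pt "0 0 -0.13 0 0 0"

```text
time: 17.35
tool_pos: [0.4994, 0.043, 0.1584]
ee_rot: [-3.141, 0.0, 1.494]
wrist_force: [0.5, -0.1, -0.4]
width: 0.0942
finger_force: 0.0
```

>>> carry_out --pt "-0.03 0 -0.03 0 0 0" --pt "-0.06 0 -0.04 0 0 0" --pt "-0.1 0 -0.04 0 0 0" --pt "-0.1 0 -0.04 0 0 0" --pt "-0.1 0 -0.04 0 0 0"

```text
time: 17.85
tool_pos: [0.4921, -0.0572, 0.1973]
ee_rot: [3.141, -0.001, 1.492]
wrist_force: [-0.7, 0.4, -0.4]
width: 0.094
finger_force: 0.0
```

Run:
```python
from bench import *
from h import *
S=[snapshot(n) for n in("scene","side","wrist")]
for s in S[:2]: print(lid(s,"blue",.018),lid(s,"yellow"),lid(s,"red")); pin(s)
print(wlid(S[2],"blue",.064));print(wspot(S[2]));
o=get_obs();print(o["tool_pos"],o["ee_rot"],o["joint_positions"])
W=wproj(S[2],np.ones((480,640)),.018).reshape(480,640,3)
a=np.hstack([cv2.resize(S[0]["img"][190:370,230:460],(400,313)),cv2.resize(S[2]["img"],(400,313))]);cv2.imwrite("pics/p4.png",a[:,:,::-1])
```

```text
(array([501.7,  42.8]), array([82.9, 60.5]), 84.9, 65.1, 1191) (array([ 452.9, -347.1]), array([74.7, 63. ]), -29.1, 41.5, 510) (array([606. , 322.7]), array([65.1, 50.3]), 26.1, 34.8, 1769)
pin bx top -19.7 tilt deg -24.15 by -44.8..40.6 n 421 z 0.0639
pin bx top 86.0 tilt deg 0.10 by -109.2..112.6 n 1982 z 0.0612
(array([498.3,  40.1]), array([91.3, 62.8]), 86.1, 64.3, 849) (array([ 476. , -351.1]), array([65.6, 41.1]), -88.0, 40.7, 138) (array([604.9, 322.1]), array([64.2, 54.2]), 25.4, 34.2, 960)
pin bx top 83.5 tilt deg -0.07 by -108.9..113.6 n 1146 z 0.0622
pin bx top -47.8 tilt deg 1.89 by -48.4..42.0 n 432 z 0.0640
(array([500.5,  40.5]), array([82.3, 61. ]), 85.6, np.int32(6417))
(array([500.7,  43.2]), array([28. , 20.8]), 85.7, np.int32(647))
[ 0.49215159 -0.05574982  0.19691476] [-3.14120372e+00 -5.37393958e-04  1.49511917e+00] [-2.27658057e-01 -3.29629048e-02  1.51067245e+00  4.74391073e-04
  1.66434891e+00 -1.51936800e-01]
```

View pics/p4.png

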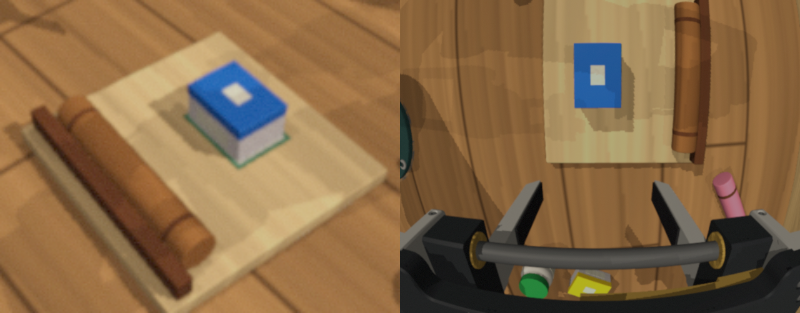

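The blue tin stands upright on the painted place with a green margin around it (crop 238,110), and the pin is still along the strip. I'll take one more settled wrist view to pin down the blue tin's centre for stacking.

>>> carry_out --pt "0.02 0 0 0 0 0" --pt "0.04 0 0 0 0 0" --pt "0.04 0 0 0 0 0" --pt "0.04 0 0 0 0 0" --pt "0.04 0 0 0 0 0"

```text
time: 18.5
tool_pos: [0.4952, -0.0169, 0.197]
ee_rot: [-3.141, 0.0, 1.494]
wrist_force: [-0.1, -0.6, -0.2]
width: 0.0939
finger_force: 0.0
```

Run:
```python
from bench import *
from h import *
o=get_obs();s=snapshot("wrist")
print(o["tool_pos"],-s["R"].T@s["t"],wlid(s,"blue",.064))
H=hsv(s);P=wproj(s,np.ones((480,640)),.018).reshape(480,640,3)
g=(H[...,0]>40)&(H[...,0]<95)&(H[...,1]>45)&(abs(P[...,0]-.5)<.06)&(abs(P[...,1]-.043)<.07)
print(g.sum(), rect(P[g]) if g.sum()>5 else 0)
# board extent in wrist view: tan, fit
b=(H[...,0]>=14)&(H[...,0]<=28)&(H[...,2]>150)&(H[...,1]<125)
k,l,st,c=cv2.connectedComponentsWithStats(b.astype(np.uint8));i=1+st[1:,4].argmax();q=P[l==i]
x,y=q[:,0]-.5495,q[:,1]-.04
print("board by,bx pct",np.percentile(-x*-.0767+y*.997,[.5,99.5]),np.percentile(x*.997-y*.0767,[.5,99.5]))
```

```text
[ 0.495244   -0.0168717   0.19701362] [0.50209184 0.06462777 0.37500559] (array([500.4,  41.2]), array([82.4, 61.2]), 85.7, np.int32(6380))
300 (array([504.3,  87.8]), array([70. ,  3.8]), -4.3)
board by,bx pct [-0.13200168  0.13289905] [-0.1317393   0.08469592]
```

>>> carry_out --pt "-0.03 -0.002 0 0 0 0" --pt "-0.065 -0.004 0 0 0 0" --pt "-0.1 -0.006 0 0 0 0" --pt "-0.14 -0.008 0 0 0 0" --pt "-0.18 -0.01 0 0 0 0"

```text
time: 19.05
tool_pos: [0.4709, -0.1975, 0.1973]
ee_rot: [3.141, 0.0, 1.493]
wrist_force: [0.7, 0.0, 0.1]
width: 0.0941
finger_force: 0.0
```

>>> carry_out --pt "-0.04 -0.002 0 0 0 -0.1" --pt "-0.08 -0.004 0 0 0 -0.24" --pt "-0.12 -0.006 0 0 0 -0.38" --pt "-0.1519 -0.0073 0 0 0 -0.52" --pt "-0.1519 -0.0073 0 0 0 -0.6"

```text
time: 19.55
tool_pos: [0.4509, -0.3509, 0.1962]
ee_rot: [-3.14, 0.0, 2.092]
wrist_force: [0.4, -0.2, -0.4]
width: 0.0942
finger_force: 0.0
```

>>> carry_out --pt "0 0 0.01 0 0 -0.13" --pt "0 0 0.03 0 0 -0.26" --pt "0 0 0.05 0 0 -0.39" --pt "0 0 0.06 0 0 -0.515" --pt "0 0 0.07 0 0 -0.515"

```text
time: 20.05
tool_pos: [0.4519, -0.3468, 0.1261]
ee_rot: [3.142, -0.001, 2.608]
wrist_force: [0.8, 0.4, -0.2]
width: 0.0943
finger_force: 0.0
```

>>> carry_out --pt "0 0 0.01 0 0 0" --pt "0 0 0.01 0 0 0" --pt "0 0 0.01 0 0 0" --pt "0 0 0.01 0 0 0" --pt "0 0 0.01 0 0 0"

```text
time: 20.55
tool_pos: [0.453, -0.3467, 0.118]
ee_rot: [-3.141, 0.002, 2.609]
wrist_force: [0.5, 0.3, 0.3]
width: 0.094
finger_force: 0.0
```

```bash
cat > look.py <<'E'
from bench import *
from h import *
import sys
n=sys.argv[1]
s=snapshot("wrist");o=get_obs();p=o["tool_pos"];ps=o["ee_rot"][2]
c,sz,a,k=wlid(s,n,LID[n][1])
print("tool",p.round(4),o["ee_rot"].round(4));print("lid",c,sz,a)
d=np.array(c)/1000-p[:2]
print("tx %.4f ty %.4f  rz %.4f"%(d@[np.cos(ps),np.sin(ps)],d@[np.sin(ps),-np.cos(ps)],-((np.radians(a)-ps+np.pi/2)%np.pi-np.pi/2)))
E
python3 look.py yellow
```

```text
tool [ 0.4529 -0.3467  0.1179] [-3.1413e+00  1.5000e-03  2.6087e+00]
lid [ 452.6 -346.6] [76.3 56.4] -28.7
tx 0.0003 ty -0.0001  rz -0.0320
```

>>> carry_out --pt "0 0 0.03 0 0 -0.022" --pt "0 0 0.06 0 0 -0.022" --pt "0 0 0.085 0 0 -0.022" --pt "0 0 0.103 0 0 -0.022" --pt "0 0 0.11 0 0 -0.022"

```text
time: 21.1
tool_pos: [0.4515, -0.3454, 0.005]
ee_rot: [3.141, -0.003, 2.631]
wrist_force: [-0.5, 0.5, -0.5]
width: 0.094
finger_force: 0.0
```

>>> carry_out --pt "0 0 0 0 0 0" --pt "0 0 0 0 0 0" --pt "0 0 0 0 0 0" --pt "0 0 0 0 0 0" --pt "0 0 0 0 0 0" --jaw 0

```text
time: 21.6
tool_pos: [0.453, -0.3468, 0.008]
ee_rot: [-3.141, 0.002, 2.631]
wrist_force: [0.5, 1.2, 2.3]
width: 0.0572
finger_force: 2.5
```

>>> carry_out --pt "0 0 0 0 0 0" --pt "0 0 0 0 0 0" --pt "0 0 0 0 0 0" --pt "0 0 0 0 0 0" --pt "0 0 0 0 0 0"

```text
time: 22.1
tool_pos: [0.4532, -0.3465, 0.008]
ee_rot: [3.141, 0.001, 2.631]
wrist_force: [0.7, 2.3, 5.4]
width: 0.056
finger_force: 30.0
```

>>> carry_out --pt "0 0 -0.008 0 0 0" --pt "0 0 -0.025 0 0 0" --pt "0 0 -0.055 0 0 0" --pt "0 0 -0.09 0 0 0" --pt "0 0 -0.127 0 0 0"

```text
time: 22.6
tool_pos: [0.451, -0.3458, 0.133]
ee_rot: [3.141, -0.005, 2.631]
wrist_force: [-0.0, -0.5, -3.5]
width: 0.0555
finger_force: 30.0
```

>>> carry_out --pt "0.006 0.015 0 0 0 0" --pt "0.018 0.045 0 0 0 0" --pt "0.031 0.075 0 0 0 0" --pt "0.045 0.11 0 0 0 0" --pt "0.059 0.145 0 0 0 0"

```text
time: 23.1
tool_pos: [0.4702, -0.1884, 0.1309]
ee_rot: [-3.141, -0.005, 2.63]
wrist_force: [0.4, 0.8, -3.1]
width: 0.0557
finger_force: 30.0
```

>>> carry_out --pt "0.014 0.033 0 0 0 0" --pt "0.028 0.066 0 0 0 0" --pt "0.042 0.1 0 0 0 0" --pt "0.054 0.13 0 0 0 0" --pt "0.062 0.15 0 0 0 0"

```text
time: 23.6
tool_pos: [0.4891, -0.0269, 0.131]
ee_rot: [-3.14, -0.005, 2.633]
wrist_force: [-0.9, -0.5, -2.9]
width: 0.0559
finger_force: 30.0
```

>>> carry_out --pt "0.008 0.02 0 0 0 0.05" --pt "0.016 0.04 0 0 0 0.15" --pt "0.023 0.056 0 0 0 0.28" --pt "0.0278 0.0663 0 0 0 0.42" --pt "0.0278 0.0663 0 0 0 0.56"

```text
time: 24.1
tool_pos: [0.4971, 0.0436, 0.1308]
ee_rot: [-3.137, -0.003, 2.068]
wrist_force: [0.1, -1.1, -3.2]
width: 0.056
finger_force: 30.0
```

>>> carry_out --pt "0 0 0 0 0 0.14" --pt "0 0 0 0 0 0.28" --pt "0 0 0 0 0 0.42" --pt "0 0 0 0 0 0.54" --pt "0 0 0 0 0 0.577"

```text
time: 24.6
tool_pos: [0.4971, 0.042, 0.1309]
ee_rot: [-3.136, 0.0, 1.491]
wrist_force: [0.4, 0.1, -3.2]
width: 0.0558
finger_force: 30.0
```

>>> carry_out --pt "0 0 0.005 0 0 0" --pt "0 0 0.015 0 0 0" --pt "0 0 0.03 0 0 0" --pt "0 0 0.04 0 0 0" --pt "0 0 0.04 0 0 0"

```text
time: 25.1
tool_pos: [0.4971, 0.0416, 0.0909]
ee_rot: [-3.135, 0.0, 1.494]
wrist_force: [0.4, -0.1, -3.2]
width: 0.0557
finger_force: 30.0
```

```bash
cat > held.py <<'E'
from bench import *
from h import *
import sys
n,m,z0,zb=sys.argv[1],sys.argv[2],float(sys.argv[3]),float(sys.argv[4])
o=get_obs();print(o["tool_pos"].round(4),o["ee_rot"].round(4),o["wrist_force"].round(1),round(o["width"],4))
b=o["tool_pos"][2]-z0; print("bottom",round(b,4))
for c in("scene","side","wrist"):
    s=snapshot(c)
    if c=="wrist": print("W",wlid(s,n,b+LID[n][1]),wlid(s,m,zb)); cv2.imwrite(f"pics/w_{n}_{o['time']:.1f}.png",s["img"][180:480,120:520,::-1])
    else: print(c,lid(s,n,b,.012),lid(s,m,zb-LID[m][1]))
E
python3 held.py yellow blue .008 .064
```

```text
[0.4971 0.0416 0.0909] [-3.1355e+00  3.0000e-04  1.4943e+00] [ 0.4 -0.1 -3.2] 0.0557
bottom 0.0829
scene (array([498.8,  45.2]), array([69.2, 56.6]), 85.9, 123.9, 869) (array([502.1,  43.2]), array([82.4, 59.1]), 86.1, 64.9, 569)
side (array([504.2,  16.7]), array([36.8, 31.1]), -2.5, 124.5, 106) (array([498.9,  50.3]), array([71.3, 62.2]), 86.0, 64.1, 351)
W (array([499.7,  43.3]), array([74.3, 57.3]), 85.5, np.int32(16239)) (array([503.3,  79.1]), array([61.1, 13.4]), -5.5, np.int32(2226))
```

>>> carry_out --pt "0.0005 0.0015 0.003 0 0 0" --pt "0.0005 0.003 0.007 0 0 0" --pt "0.0005 0.003 0.01 0 0 0" --pt "0.0005 0.003 0.012 0 0 0" --pt "0.0005 0.003 0.012 0 0 0"

```text
time: 25.75
tool_pos: [0.502, 0.0418, 0.0816]
ee_rot: [-3.141, 0.0, 1.494]
wrist_force: [0.4, -0.0, -4.1]
width: 0.0557
finger_force: 30.0
```

>>> carry_out --pt "0 0 0.001 0 0 0" --pt "0 0 0.002 0 0 0" --pt "0 0 0.003 0 0 0" --pt "0 0 0.003 0 0 0" --pt "0 0 0.003 0 0 0"

```text
time: 26.25
tool_pos: [0.5024, 0.0418, 0.0791]
ee_rot: [3.142, -0.0, 1.494]
wrist_force: [0.5, -0.7, -3.4]
width: 0.0559
finger_force: 30.0
```

```bash
python3 held.py yellow blue .008 .064; ls -t pics|head -1; cp pics/$(ls -t pics|head -1) pics/v5.png
```

```text
[0.5024 0.0418 0.0791] [ 3.1415 -0.      1.4939] [ 0.5 -0.7 -3.4] 0.0559
bottom 0.0711
scene (array([503.1,  45.9]), array([68.5, 57.6]), 85.5, 112.2, 862) (array([504.2,  80.2]), array([59.3, 16.7]), -13.3, 64.4, 207)
side (array([509.7,  15.5]), array([36.5, 30. ]), 2.7, 111.7, 112) (array([489.3,  68.9]), array([82.8, 46.1]), 33.0, 63.8, 245)
W (array([503.3,  45.1]), array([73.5, 56.3]), 85.5, np.int32(16231)) (array([502.8,  80.4]), array([61.5, 14.2]), 1.5, np.int32(1861))
w_yellow_26.2.png
```

View pics/v5.png

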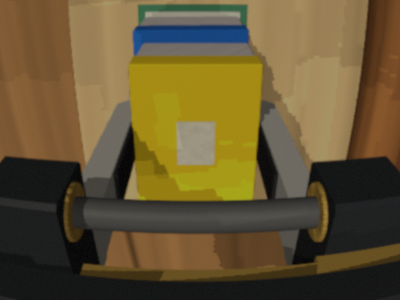

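The view shows the yellow tin held just above the blue one (yellow 195,130; blue 190,40), with the same heading. It's about 2 mm too far in +x, so I'll correct that and go down.

>>> carry_out --pt "0 -0.001 0 0 0 0" --pt "0 -0.002 0.002 0 0 0" --pt "0 -0.002 0.004 0 0 0" --pt "0 -0.002 0.005 0 0 0" --pt "0 -0.002 0.005 0 0 0"

```text
time: 26.9
tool_pos: [0.5002, 0.0419, 0.0738]
ee_rot: [-3.141, 0.0, 1.494]
wrist_force: [-0.1, 0.1, -3.2]
width: 0.0558
finger_force: 30.0
```

```bash
python3 held.py yellow blue .008 .064
```

```text
[0.5002 0.0419 0.0738] [-3.1411  0.      1.4939] [-0.1  0.1 -3.2] 0.0558
bottom 0.0658
scene (array([501.2,  46.1]), array([66.7, 56.3]), 84.9, 106.8, 836) (array([504.5,  78. ]), array([59.8, 13. ]), -5.1, 64.3, 153)
side (array([506.8,  17.3]), array([35.4, 31.8]), -1.4, 106.3, 106) (array([500.,  62.]), array([63.4, 46.1]), -2.6, 64.1, 185)
W (array([501.2,  45.2]), array([73.6, 56.4]), 85.4, np.int32(16225)) (array([503.1,  79.7]), array([60.9, 11.8]), -3.4, np.int32(1674))
```

>>> carry_out --pt "0 0 0.0005 0 0 0" --pt "0 0 0.001 0 0 0" --pt "0 0 0.0015 0 0 0" --pt "0 0 0.0018 0 0 0" --pt "0 0 0.0018 0 0 0"

```text
time: 27.55
tool_pos: [0.5003, 0.0419, 0.0723]
ee_rot: [-3.142, 0.0, 1.494]
wrist_force: [-0.7, 0.2, -2.4]
width: 0.0557
finger_force: 30.0
```

>>> carry_out --pt "0 0 0.0003 0 0 0" --pt "0 0 0.0006 0 0 0" --pt "0 0 0.0006 0 0 0" --pt "0 0 0.0006 0 0 0" --pt "0 0 0.0006 0 0 0"

```text
time: 28.05
tool_pos: [0.5004, 0.042, 0.072]
ee_rot: [3.141, 0.0, 1.494]
wrist_force: [-0.8, 0.2, -0.3]
width: 0.0556
finger_force: 30.0
```

>>> carry_out --pt "0 0 0 0 0 0" --pt "0 0 0 0 0 0" --pt "0 0 0 0 0 0" --pt "0 0 0 0 0 0" --pt "0 0 0 0 0 0" --jaw 1

```text
time: 28.55
tool_pos: [0.5005, 0.0419, 0.0718]
ee_rot: [3.141, -0.0, 1.494]
wrist_force: [0.7, 0.1, 0.2]
width: 0.092
finger_force: 0.0
```

>>> carry_out --pt "0 0 -0.005 0 0 0" --pt "0 0 -0.02 0 0 0" --pt "0 0 -0.05 0 0 0" --pt "0 0 -0.09 0 0 0" --pt "0 0 -0.125 0 0 0"

```text
time: 29.05
tool_pos: [0.5004, 0.0419, 0.1987]
ee_rot: [3.141, -0.0, 1.494]
wrist_force: [-0.0, 0.8, -0.6]
width: 0.0939
finger_force: 0.0
```

>>> carry_out --pt "0.025 0.007 0 0 0 0" --pt "0.055 0.016 0 0 0 0" --pt "0.09 0.026 0 0 0 0" --pt "0.125 0.037 0 0 0 0" --pt "0.16 0.047 0 0 0 0"

```text
time: 29.55
tool_pos: [0.5601, 0.1992, 0.1972]
ee_rot: [3.141, -0.0, 1.494]
wrist_force: [0.6, -1.1, 0.2]
width: 0.0942
finger_force: 0.0
```

>>> carry_out --pt "0.035 0.01 0 0 0 0.1" --pt "0.07 0.02 0 0 0 0.22" --pt "0.1 0.029 0 0 0 0.35" --pt "0.1276 0.0367 0 0 0 0.48" --pt "0.1276 0.0367 0 0 0 0.6"

```text
time: 30.05
tool_pos: [0.6061, 0.3257, 0.1954]
ee_rot: [-3.14, -0.0, 0.892]
wrist_force: [-0.2, -0.2, -0.7]
width: 0.0937
finger_force: 0.0
```

>>> carry_out --pt "0 0 0.01 0 0 0.13" --pt "0 0 0.03 0 0 0.26" --pt "0 0 0.05 0 0 0.38" --pt "0 0 0.07 0 0 0.4455" --pt "0 0 0.08 0 0 0.4455"

```text
time: 30.55
tool_pos: [0.605, 0.3219, 0.1144]
ee_rot: [-3.141, 0.003, 0.449]
wrist_force: [-0.0, 0.0, -0.7]
width: 0.0942
finger_force: 0.0
```

>>> carry_out --pt "0 0 0 0 0 0" --pt "0 0 0 0 0 0" --pt "0 0 0 0 0 0" --pt "0 0 0 0 0 0" --pt "0 0 0 0 0 0"

```text
time: 31.05
tool_pos: [0.6064, 0.3224, 0.1179]
ee_rot: [3.141, -0.002, 0.449]
wrist_force: [0.9, -0.3, 0.2]
width: 0.0936
finger_force: 0.0
```

```bash
python3 look.py red
python3 - <<'E'
from bench import *
from h import *
for n in("scene","side"):
    s=snapshot(n);print(lid(s,"yellow",.064),lid(s,"blue",.018),lid(s,"red"));pin(s)
    cv2.imwrite(f"pics/q_{n}.png",s["img"][:,:,::-1])
E
```

```text
tool [0.6062 0.3224 0.1175] [ 3.1415e+00 -1.4000e-03  4.4850e-01]
lid [607.5 323.2] [65.9 50.3] 25.5
tx 0.0015 ty -0.0002  rz 0.0035
(array([500. ,  41.8]), array([76.3, 58.4]), 85.3, 105.0, 1122) (array([521.1,  55.5]), array([98.7, 49. ]), -57.3, 63.7, 216) (array([605.5, 322.6]), array([65.3, 50.4]), 25.3, 34.7, 1780)
pin bx top -20.2 tilt deg -23.72 by -44.6..41.0 n 424 z 0.0639
pin bx top 85.5 tilt deg -0.02 by -108.9..112.7 n 1981 z 0.0613
(array([499.3,  40.2]), array([79.2, 56.6]), 85.5, 104.5, 641) (array([482. ,  56.6]), array([101.3,  52.3]), 48.4, 63.7, 200) (array([604.7, 321.9]), array([64.4, 53.9]), 25.1, 34.0, 911)
pin bx top 82.9 tilt deg -1.26 by -110.8..102.5 n 843 z 0.0610
pin bx top -64.4 tilt deg 29.05 by -42.7..41.9 n 272 z 0.0640
```

>>> carry_out --pt "0 0 0.03 0 0 0.003" --pt "0 0 0.06 0 0 0.003" --pt "0 0 0.085 0 0 0.003" --pt "0 0 0.103 0 0 0.003" --pt "0 0 0.1105 0 0 0.003"

```text
time: 31.7
tool_pos: [0.6043, 0.3216, 0.0033]
ee_rot: [-3.141, 0.005, 0.445]
wrist_force: [-0.5, -0.2, 0.4]
width: 0.094
finger_force: 0.0
```

>>> carry_out --pt "0 0 0 0 0 0" --pt "0 0 0 0 0 0" --pt "0 0 0 0 0 0" --pt "0 0 0 0 0 0" --pt "0 0 0 0 0 0" --jaw 0

```text
time: 32.2
tool_pos: [0.6065, 0.3225, 0.0073]
ee_rot: [3.141, -0.002, 0.445]
wrist_force: [-0.8, -0.1, -0.5]
width: 0.057
finger_force: 0.0
```

>>> carry_out --pt "0 0 0 0 0 0" --pt "0 0 0 0 0 0" --pt "0 0 0 0 0 0" --pt "0 0 0 0 0 0" --pt "0 0 0 0 0 0"

```text
time: 32.7
tool_pos: [0.606, 0.3228, 0.0069]
ee_rot: [-3.141, -0.001, 0.446]
wrist_force: [-0.4, 1.9, 4.6]
width: 0.0494
finger_force: 30.0
```

>>> carry_out --pt "0 0 -0.008 0 0 0" --pt "0 0 -0.03 0 0 0" --pt "0 0 -0.07 0 0 0" --pt "0 0 -0.115 0 0 0" --pt "0 0 -0.155 0 0 0"

```text
time: 33.2
tool_pos: [0.6057, 0.3213, 0.162]
ee_rot: [3.14, 0.002, 0.445]
wrist_force: [0.3, 0.0, -2.1]
width: 0.0497
finger_force: 30.0
```

>>> carry_out --pt "-0.01 0.01 -0.005 0 0 0" --pt "-0.032 0.031 -0.005 0 0 0" --pt "-0.057 0.055 -0.005 0 0 0" --pt "-0.082 0.079 -0.005 0 0 0" --pt "-0.105 0.101 -0.005 0 0 0"

```text
time: 33.7
tool_pos: [0.5525, 0.1831, 0.1632]
ee_rot: [3.141, 0.005, 0.445]
wrist_force: [0.5, -0.3, -1.6]
width: 0.0496
finger_force: 30.0
```

>>> carry_out --pt "-0.025 0.024 0 0 0 -0.1" --pt "-0.05 0.048 0 0 0 -0.22" --pt "-0.075 0.072 0 0 0 -0.35" --pt "-0.098 0.094 0 0 0 -0.48" --pt "-0.1115 0.1067 0 0 0 -0.6"

```text
time: 34.2
tool_pos: [0.4973, 0.0386, 0.1635]
ee_rot: [-3.138, 0.004, 1.048]
wrist_force: [0.8, 0.4, -2.1]
width: 0.0496
finger_force: 30.0
```

>>> carry_out --pt "0 0 0 0 0 -0.13" --pt "0 0 0 0 0 -0.26" --pt "0 0 0 0 0 -0.38" --pt "0 0 0 0 0 -0.448" --pt "0 0 0 0 0 -0.448"

```text
time: 34.7
tool_pos: [0.4983, 0.0407, 0.1637]
ee_rot: [-3.137, 0.001, 1.492]
wrist_force: [0.1, 0.1, -2.1]
width: 0.0498
finger_force: 30.0
```

>>> carry_out --pt "0 0 0.005 0 0 0" --pt "0 0 0.015 0 0 0" --pt "0 0 0.03 0 0 0" --pt "0 0 0.038 0 0 0" --pt "0 0 0.038 0 0 0"

```text
time: 35.2
tool_pos: [0.4985, 0.0415, 0.1257]
ee_rot: [-3.137, 0.0, 1.493]
wrist_force: [-1.0, 0.2, -1.6]
width: 0.0498
finger_force: 30.0
```

```bash
python3 held.py red yellow .007 .104
```

```text
[0.4985 0.0415 0.1257] [-3.137e+00  4.000e-04  1.493e+00] [-1.   0.2 -1.6] 0.0498
bottom 0.1187
scene (array([499. ,  42.9]), array([62.3, 51.5]), 85.7, 153.8, 738) (array([501.3,  43.1]), array([73.4, 56.5]), 85.9, 104.9, 559)
side (array([501.7,  41.8]), array([70.5, 52.6]), -87.0, 154.2, 594) (array([473. ,  29.2]), array([15.2,  4.8]), 85.7, 104.4, 12)
W (array([500.5,  41.9]), array([68.1, 51.1]), 85.4, np.int32(12672)) (array([503.2,  73.7]), array([56.2, 15. ]), -5.6, np.int32(2279))
```

>>> carry_out --pt "0.0003 0.0005 0.003 0 0 0" --pt "0.0003 0.0005 0.006 0 0 0" --pt "0.0003 0.0005 0.009 0 0 0" --pt "0.0003 0.0005 0.0105 0 0 0" --pt "0.0003 0.0005 0.0105 0 0 0"

```text
time: 35.85
tool_pos: [0.5003, 0.0418, 0.1173]
ee_rot: [-3.141, 0.0, 1.493]
wrist_force: [0.3, 1.1, -2.0]
width: 0.0499
finger_force: 30.0
```

```bash
python3 held.py red yellow .007 .104
```

```text
[0.5003 0.0418 0.1173] [-3.1409  0.      1.4934] [ 0.3  1.1 -2. ] 0.0499
bottom 0.1103
scene (array([501.1,  43. ]), array([63.1, 51.3]), 85.5, 145.3, 732) (array([501.3,  43.2]), array([73.3, 56.5]), 86.0, 104.4, 365)
side (array([499.9,  41.1]), array([68.8, 54.2]), 83.8, 144.7, 593) (array([480.1,  77. ]), array([12.1,  6. ]), 11.9, 104.3, 11)
W (array([501.2,  43.2]), array([67.3, 50.5]), 85.3, np.int32(12625)) (array([503.3,  73.8]), array([55.9, 14. ]), -3.8, np.int32(1915))
```

>>> carry_out --pt "0 0 0.001 0 0 0" --pt "0 0 0.002 0 0 0" --pt "0 0 0.003 0 0 0" --pt "0 0 0.004 0 0 0" --pt "0 0 0.004 0 0 0"

```text
time: 36.5
tool_pos: [0.5004, 0.0418, 0.1135]
ee_rot: [-3.141, 0.0, 1.493]
wrist_force: [0.6, 0.4, -1.8]
width: 0.0499
finger_force: 30.0
```

>>> carry_out --pt "0 0 0.0003 0 0 0" --pt "0 0 0.0006 0 0 0" --pt "0 0 0.001 0 0 0" --pt "0 0 0.001 0 0 0" --pt "0 0 0.001 0 0 0"

```text
time: 37.0
tool_pos: [0.5006, 0.0418, 0.1127]
ee_rot: [3.141, -0.0, 1.493]
wrist_force: [-1.0, -0.1, -2.1]
width: 0.0496
finger_force: 30.0
```

>>> carry_out --pt "0 0 0.0004 0 0 0" --pt "0 0 0.0008 0 0 0" --pt "0 0 0.0012 0 0 0" --pt "0 0 0.0012 0 0 0" --pt "0 0 0.0012 0 0 0"

```text
time: 37.5
tool_pos: [0.5005, 0.0418, 0.1115]
ee_rot: [3.142, 0.0, 1.493]
wrist_force: [-0.4, 0.7, -2.6]
width: 0.0499
finger_force: 30.0
```

>>> carry_out --pt "0 0 0.0003 0 0 0" --pt "0 0 0.0006 0 0 0" --pt "0 0 0.0006 0 0 0" --pt "0 0 0.0006 0 0 0" --pt "0 0 0.0006 0 0 0"

```text
time: 38.0
tool_pos: [0.5006, 0.0418, 0.1109]
ee_rot: [3.141, 0.0, 1.493]
wrist_force: [1.0, -0.3, -2.8]
width: 0.0498
finger_force: 30.0
```

>>> carry_out --pt "0 0 0.0003 0 0 0" --pt "0 0 0.0006 0 0 0" --pt "0 0 0.0006 0 0 0" --pt "0 0 0.0006 0 0 0" --pt "0 0 0.0006 0 0 0"

```text
time: 38.5
tool_pos: [0.5006, 0.0418, 0.1109]
ee_rot: [3.141, 0.0, 1.493]
wrist_force: [-1.5, 0.2, 3.1]
width: 0.0497
finger_force: 30.0
```

Contact: the wrist force went from -2.8 to +3.1 N with no further descent. I'll release and lift clear.

>>> carry_out --pt "0 0 0 0 0 0" --pt "0 0 0 0 0 0" --pt "0 0 0 0 0 0" --pt "0 0 0 0 0 0" --pt "0 0 0 0 0 0" --jaw 1

```text
time: 39.0
tool_pos: [0.5006, 0.0418, 0.1102]
ee_rot: [3.141, 0.0, 1.493]
wrist_force: [-0.0, 0.1, -0.1]
width: 0.0863
finger_force: 0.0
```

>>> carry_out --pt "0 0 -0.005 0 0 0" --pt "0 0 -0.02 0 0 0" --pt "0 0 -0.05 0 0 0" --pt "0 0 -0.08 0 0 0" --pt "0 0 -0.11 0 0 0"

```text
time: 39.5
tool_pos: [0.5005, 0.0418, 0.2218]
ee_rot: [3.141, -0.0, 1.493]
wrist_force: [0.2, -0.2, 0.6]
width: 0.0935
finger_force: 0.0
```

>>> carry_out --pt "-0.03 0 -0.02 0 0 0" --pt "-0.06 0 -0.02 0 0 0" --pt "-0.1 0 -0.02 0 0 0" --pt "-0.12 0 -0.02 0 0 0" --pt "-0.12 0 -0.02 0 0 0"

```text
time: 40.0
tool_pos: [0.4911, -0.0801, 0.2406]
ee_rot: [3.141, 0.001, 1.489]
wrist_force: [0.3, 0.8, 0.5]
width: 0.0938
finger_force: 0.0
```

Run:
```python
from bench import *
from h import *
I=[]
for n in("scene","side"):
    s=snapshot(n);print(lid(s,"red",.104),lid(s,"yellow",.064),lid(s,"blue",.018));pin(s);I.append(s["img"])
a=np.hstack([cv2.resize(I[0][180:440,220:570],(430,320)),cv2.resize(I[1][160:420,220:480],(320,320))])
cv2.imwrite("pics/fin.png",a[:,:,::-1])
```

```text
(array([501.9,  42.2]), array([64.8, 49.9]), 85.7, 139.0, 867) (array([517.7,  56.6]), array([87. , 44.9]), -54.2, 103.9, 257) (array([521.2,  55.7]), array([98.2, 46.9]), -57.5, 64.2, 178)
pin bx top -20.0 tilt deg -24.93 by -46.0..40.9 n 414 z 0.0640
pin bx top 85.7 tilt deg 0.01 by -107.8..113.2 n 1980 z 0.0611
(array([499.2,  41.6]), array([67.9, 50.8]), 85.2, 138.1, 557) (array([471.3,  18.4]), array([15.6,  2.8]), 83.6, 104.6, 10) (array([498.4,  41.8]), array([87.5, 62.2]), 85.5, 63.9, 196)
pin bx top 83.5 tilt deg -0.02 by -107.8..113.5 n 1160 z 0.0615
pin bx top -64.6 tilt deg 23.46 by -40.8..41.7 n 265 z 0.0640
```

View pics/fin.png

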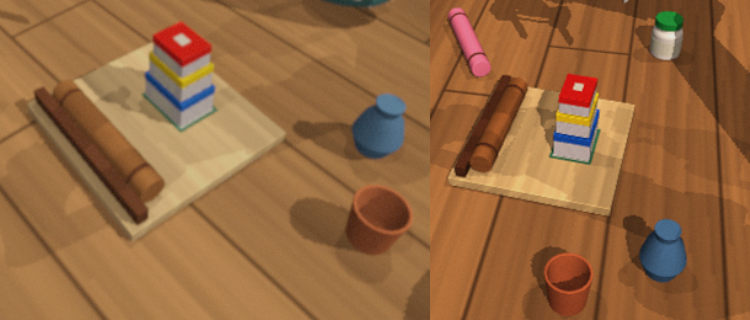

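The picture shows the square column on the painted place (scene crop 180,75; side crop 577,118), with its top at 138–139 mm against 138 expected. The pin lies along the strip, the cup, jar and vase are untouched, and the gripper is clear. I'll hand it in.

```bash
python3 -c "
from bench import *
print(close_job())"
```

```text
the job is handed in; nothing more can be done
None
```

The pin rests along the stop strip and the blue, yellow and red tins stand as one square column on the painted place, about 1–2 mm off its centre along the strip by my measurements; the job was handed in at about 40 s.

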